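# Push the reagent-rack shelf home into its locating notches

### The job

The upper shelf board of the reagent rack on the lab bench has been left pulled out, with two bottles standing on it. Push its blue front lip with your fingertips so that the board slides gently back along its rails until you feel it drop into its locating notches on all four pins, then stop pushing and take your fingers away; it must end level and fully home. Do not grip, lift or force the board, keep both bottles standing on it, and leave everything else on the bench where it is.

Things in the scene. Friction and masses are not known exactly. Their poses are not given: they have to be found in the camera images.
- rack: Reagent rack, a grey steel frame fixed to the bench on legs set 0 to 50 mm long, 355 mm wide (y), 295 mm deep (x), open to the robot. Origin under its middle, level with the tops of the legs (0 to 50 mm above the bench); x points level from its front to its rear, along the rails: the way the board goes home; z up. Posts at the corners: front to z = 178 mm, rear 215 mm. Bottles on the lower shelf.
- rack_home (a point): Fixed point of the rack, 130 mm in front of its origin and 187 mm above it, axes as the rack's. Site board_lip lies here when the board is home.
- rack_pin (a point): Tip of the front left locating pin, axes as the rack's. Each of the two rails (C-channels along x at y = +-147 mm in the rack's frame, tops at z = 181 mm) has two such round brass pins, 10 mm thick, tops at z = 150 mm, at x = -112 and +35 mm. The board slides on these four pins. A tie bar behind the board stops it 14 mm past home.
- board: Sliding upper shelf, a loose white board 260 mm deep (x), 300 mm wide (y), 10 mm thick, on aluminium side runners. Origin in its middle, level with the runners' undersides; axes as the rack's; top surface 24 mm above the origin. About 0.75 kg, 1.2 kg with its bottles. Starts drawn out 40 to 85 mm, origin 150 mm above the rack's. The rails keep it straight (1.5 mm side play) and from tipping.
- board_notch (a point): Roof of the notch at the front left of the board, axes as the board's. Each runner has two notches in its underside, 18 mm long and 7 mm deep, 147 mm apart. When they come over the pins the whole board drops 7 mm and is locked: pushing on meets a hard stop within 8 mm of travel. Sliding before that needs about 2 to 5 N.
- board_lip (a point): Middle of the top edge of the blue front lip, on its front face (the face to push), axes as the board's. The lip is a flat upright strip along y, 270 mm wide, 6 mm thick, reaching 40 mm down from this point, facing the robot (-x). This point is 194 mm above the rack's origin while sliding, 187 mm when home.
- amber_bottle: Amber glass reagent bottle with black cap, 60 mm across, 110 mm tall, about 0.22 kg, standing on the rear half of the board. Origin at the centre of its base.
- white_bottle: White plastic jar with blue cap, 60 mm across, 95 mm tall, about 0.2 kg, standing on the rear half of the board. Origin at the centre of its base.
- beaker: Glass beaker, 70 mm across, 90 mm tall, on the bench left of the rack. Origin at the centre of its base.
- tip_box: Blue box of pipette tips with a white top, 120 x 85 x 55 mm high, on the bench right of the rack. Origin at the centre of its base.
- flask: Conical glass flask, 82 mm across its base, 118 mm tall, on the bench well to the left. Origin at the centre of its base.
- wipes_tub: White round tub of wipes with blue bands, 115 mm across, 176 mm tall, on the bench well to the right. Origin at the centre of its base.
- spray_bottle: White spray bottle with grey and red head, 84 mm across, 217 mm tall, on the bench well to the left. Origin at the centre of its base.
There are look-alikes about, which are no part of the job. What is shaped like the beaker but purple is not meant.

How it is judged:
By the outcome, as a careful person would: the job done as asked, in the order asked, and still so for the second after the job is handed in, with the robot touching nothing.
It also fails if it takes over 32 s, if anything falls off the work surface, if the arm or the gripper's body presses on something with over 40 N, if the wrist force passes 120 N, or if a joint passes its speed limit or range.

### The arm

A 7-joint arm with a two-finger parallel gripper is mounted at the origin on the work surface. World frame = base frame: x ahead of the robot, y to its left, z up, the work surface at z = 0. Lengths are in m, angles in degrees, forces in N, time in s.
With the tool pointing down it reaches from about 0.4 to 0.875 m from the base axis. Payload 6.5 kg.
Tool frame: the origin (TCP) lies midway between the tips of the shut fingers; the grasp point (between the pads) lies 19 mm behind it; z points along the fingers, y is the direction in which the jaws open and shut (so a half turn about z gives the same grasp; the last joint's range is limited). The gripper opens to 88 mm and grips with 3 to 60 N. Pads are 18 mm wide; open, the fingers measure 123 mm over their backs; the gripper's body (75 mm by 187 mm) begins 45 mm behind the grasp point.
Start: joints at [65.248, 30.733, -0.252, 88.115, 0.149, 61.152, -4.079], TCP at [0.232, -0.607, 0.239] pointing down, gripper open.
Joint ranges: [-154.64, 154.64], [-21.42, 123.67], [-72.66, 72.17], [13.99, 137.28], [-74.86, 254.86], [10.95, 109.41], [-158.01, 158.01]. Speed limits (degrees/s): [136.94, 136.94, 180, 180, 180, 180, 180].

### API

Orientations are given as [roll, pitch, yaw] about the fixed x, y, z axes, in that order (R = Rz(yaw) Ry(pitch) Rx(roll)).
In Python, from cell import bot gives the robot as it stands.
- The arm moves only by the shell command python3 -m pendant 'ROWS' [OPENING] [FORCE]. ROWS is a JSON object of lists of equal length, an entry for each row: "travel": the shift along the world's x, y, z in m, a list of three; "yaw": the turn about the world's z in degrees. A call has 1 to 5 rows; each row is the pose to reach, as a shift and turn from the pose commanded when the call began; what a row does not reach only later rows make up. A row lasts 1/12 s, in which the tool goes at most 41.7 mm and 7.16 degrees, less where a joint would pass 70% of its speed; a pose out of reach is approached as far as the arm can. A call with a gripper value outside its range is refused whole. OPENING is the closure, from -1 (fully open) to 1 (shut), so that 0 is half open, set as the call begins (- or left out, the last holds). The fingers move at their own pace and stop on an object; FORCE is the grip in N (left out, the last holds). Time passes only in rows, so rows that repeat a pose let the fingers close. It gives the time, the measured TCP pose, the force and the opening at its end, in the units of the state.
- bot.get_obs(): the state, without advancing time (a new reading comes with each control period).
- bot.capture(name): name is "scene" or "top"; returns (picture, depth): 480x640x3 uint8, red, green, blue; 480x640 float32, m along the optical axis (not along the pixel's ray), 0 where there is no reading.
- bot.camera_model(name): a dict with "fx", "fy", "cx", "cy" (pixels), "k1" (the pictures are not rectified: a ray, as slopes to the right and down, at radius r is drawn at 1 + k1 r^2 times it, then the intrinsics apply), "extrinsics" (4x4, takes a point from camera to world coordinates). Camera axes: x right, y down, z forward; pixel columns grow to the right and rows downward; lengths in m; the calibration is good to about 2 mm. A picture is of the moment at which its call begins. camera_model takes no time and is no camera call.
- bot.close_job(): hands the job in, once; it reports no verdict.
Trained networks look in the newest picture that a camera, given by its name, has taken for a name from the list of things; names that differ only in an ending like _2 or _b are one class to them, and where a whole thing is asked for, a point or a joint stands for the part that bears it (a point fixed in the world has none). Each returns a list of dicts, best first, with "confidence" (0 to 1); they miss things now and then, are a little off and sometimes report something else, mostly with a low value. They report only what shows in the picture. A call takes as long as a camera call. They do not tell look-alikes from the thing itself.
- bot.silhouettes(camera, query): "region" (480x640 bool, what is visible of it) and "centre" ([column, row] in pixels, amid what is visible of it).
The state is a dict: "t": time; "joint_positions": joint angles; "qd": joint speeds; "joint_torque": joint torques, N m; "tcp_pos": TCP position; "tcp_rot": TCP orientation; "wrist_force": force on the tool from outside, world axes, zero at the start; "wrist_torque": the same for the moment, N m; "grip_width": finger opening in m.
Only numpy, scipy, OpenCV 4.12 (cv2) and the standard library are available. Lean on these libraries where they do the work, as an engineer would, in place of code of your own. Each camera call takes 0.05 s, during which the arm holds its last target.

## Working session

There is one attempt and no reset: what is moved stays moved. The work goes in short steps, Python scripts to look and compute and a shell command to move; the robot and the scene stay as the last step left them, time stands still between calls to the robot, and variables do not carry over. Pictures are saved under pics/ and viewed, and the job is handed in when it is done.

```bash
ls; mkdir -p pics
python3 - <<'E'
from cell import bot
import cv2,json
o=bot.get_obs();print({k:(v.tolist() if hasattr(v,'tolist') else v) for k,v in o.items()})
for n in("scene","top"):
    p,d=bot.capture(n);cv2.imwrite(f"pics/{n}0.png",p[:,:,::-1]);m=bot.camera_model(n);print(m)
E
```

```text
pics
{'t': 0.0, 'joint_positions': [65.25009179001486, 30.777970015596793, -0.2537244329545801, 88.16882739811443, 0.14997201022158393, 61.15039828840327, -4.079618972954581], 'qd': [0.02735045501364403, -0.036040874657824316, -0.02611360327268472, -0.032657086179180284, -0.08599273360506045, 0.0530838626894529, 0.015382983132138433], 'joint_torque': [4.1195014546246966e-05, -57.09780693054199, 0.9909321740269661, -25.160175561904907, -0.056248989421874285, 0.018055408727377653, 0.00017356629541609436], 'tcp_pos': [0.2322454391582188, -0.6064578804957718, 0.23784654673999184], 'tcp_rot': [-179.90347786941226, 0.008290490852338578, 20.960869872147427], 'wrist_force': [0.48820860056625365, 0.04561553669501826, -0.01769894416605194], 'wrist_torque': [0.014161567547352826, -0.04367004720388439, -0.05594245855480654], 'grip_width': 0.08792047559822262}
{'fx': 604.8561654260111, 'fy': 604.8561654260111, 'cx': 322.2334490254582, 'cy': 235.86429628756474, 'k1': -0.09572265702110554, 'extrinsics': array([[-0.77884421,  0.40052751, -0.48267941,  1.43201358],
       [ 0.62720039,  0.49166883, -0.60405416,  1.09601796],
       [-0.00462189, -0.7732008 , -0.63414443,  1.32999804],
       [ 0.        ,  0.        ,  0.        ,  1.        ]])}
{'fx': 586.0174897391943, 'fy': 586.0174897391943, 'cx': 318.4522552069619, 'cy': 244.70699473756423, 'k1': -0.1277249507417326, 'extrinsics': array([[-1.58776556e-04, -9.94226481e-01,  1.07301812e-01,
         3.85660788e-01],
       [-9.99962503e-01,  1.08691158e-03,  8.59133370e-03,
        -1.80862634e-02],
       [-8.65835906e-03, -1.07296425e-01, -9.94189373e-01,
         1.95790013e+00],
       [ 0.00000000e+00,  0.00000000e+00,  0.00000000e+00,
         1.00000000e+00]])}
```

View pics/scene0.png

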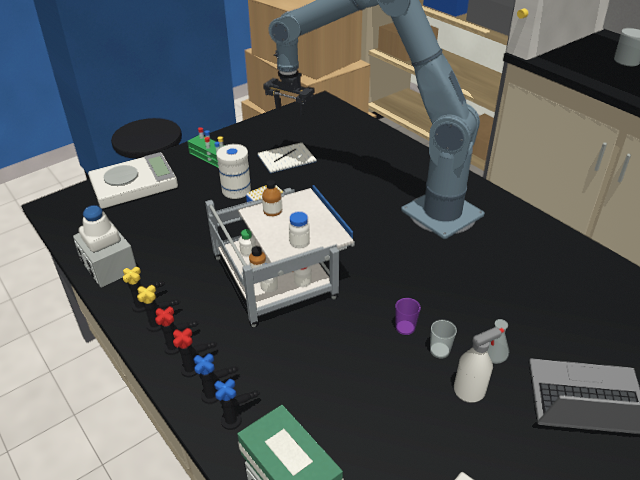

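View pics/top0.png

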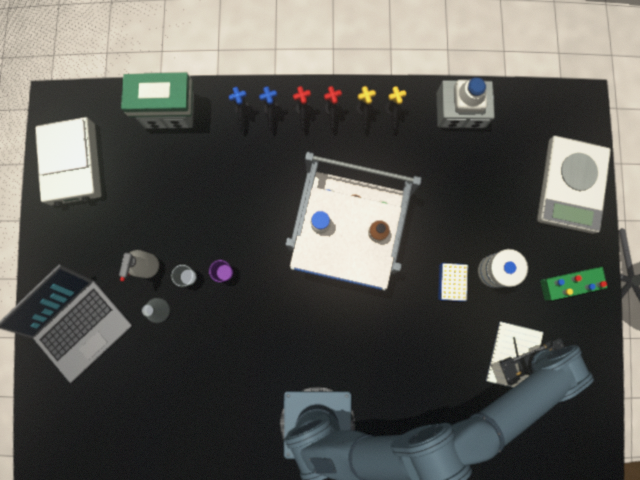

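The rack is at top-view pixels (290–420, 155–290), yawed. The blue lip is its lower edge, about (292,268)–(385,290), and the amber (380,230) and white (320,221) bottles stand on the board. Next I'll measure the lip and the posts.

```bash
cat > h.py <<'E'
import numpy as np,cv2
from cell import bot
def world(n,d,px=None):
    m=bot.camera_model(n);K=np.array([[m['fx'],0,m['cx']],[0,m['fy'],m['cy']],[0,0,1]])
    v,u=np.mgrid[0:480,0:640]
    # invert r*(1+k1 r^2): opencv model identical
    p=cv2.undistortPoints(np.stack([u,v],-1).reshape(-1,1,2).astype(float),K,np.array([m['k1'],0,0,0,0]))[:,0].reshape(480,640,2)
    P=np.dstack([p[...,0]*d,p[...,1]*d,d]);E=m['extrinsics']
    return P@E[:3,:3].T+E[:3,3]
def project(n,X):
    m=bot.camera_model(n);K=np.array([[m['fx'],0,m['cx']],[0,m['fy'],m['cy']],[0,0,1]]);E=np.linalg.inv(m['extrinsics'])
    c=np.asarray(X)@E[:3,:3].T+E[:3,3]
    q=c[:,:2]/c[:,2:];q=q*(1+m['k1']*(q**2).sum(1,keepdims=True))
    return q*[m['fx'],m['fy']]+[m['cx'],m['cy']]
E
python3 - <<'E'
from h import *
for n in("top","scene"):
    p,d=bot.capture(n);np.savez(f"{n}.npz",p=p,d=d)
    W=world(n,d)
    out=p.copy()
    for q,c in(("board",(255,0,0)),("board_lip",(0,255,0)),("rack",(255,0,255)),("amber_bottle",(255,255,0)),("white_bottle",(0,255,255))):
        for s in bot.silhouettes(n,q)[:2]:
            r=s['region']&(d>0)
            if r.sum()==0: continue
            print(n,q,round(s['confidence'],2),s['centre'],r.sum(),np.percentile(W[r],[3,50,97],axis=0).round(3).tolist())
            if s['confidence']>.5:
                np.save(f"m_{n}_{q}.npy",s['region'])
                cs,_=cv2.findContours(s['region'].astype(np.uint8),0,2);out=cv2.drawContours(out.copy(),cs,-1,c,1)
    x0,y0=(270,140) if n=="top" else (190,170)
    cv2.imwrite(f"pics/{n}_m.png",cv2.resize(out[y0:y0+165,x0:x0+190,::-1],None,fx=4,fy=4,interpolation=0)[:600,:800])
    print(bot.get_obs()['t'])
E
```

```text
top board 0.75 [346.7, 243.0] 7151 [[0.469, -0.225, 0.181], [0.582, -0.089, 0.189], [0.726, 0.054, 0.201]]
top board_lip 0.57 [346.5, 240.1] 7113 [[0.469, -0.225, 0.181], [0.582, -0.09, 0.189], [0.726, 0.053, 0.2]]
top rack 0.79 [356.5, 188.6] 3282 [[0.533, -0.293, 0.046], [0.767, -0.126, 0.098], [0.837, 0.074, 0.231]]
top amber_bottle 0.58 [376.5, 230.8] 395 [[0.585, -0.207, 0.191], [0.608, -0.177, 0.266], [0.639, -0.154, 0.302]]
top white_bottle 0.21 [353.7, 191.8] 3472 [[0.543, -0.294, 0.001], [0.766, -0.126, 0.067], [0.843, 0.072, 0.231]]
0.4
scene board 0.73 [289.6, 226.0] 4367 [[0.453, -0.236, 0.183], [0.576, -0.082, 0.191], [0.725, 0.068, 0.209]]
scene board 0.28 [258.6, 194.8] 146 [[0.458, -0.487, 0.034], [0.502, -0.466, 0.053], [0.526, -0.436, 0.06]]
scene board_lip 0.66 [288.6, 223.8] 4319 [[0.457, -0.23, 0.184], [0.577, -0.08, 0.191], [0.725, 0.067, 0.209]]
scene board_lip 0.46 [265.2, 269.1] 7068 [[0.573, -0.292, 0.04], [0.722, 0.015, 0.104], [0.845, 0.091, 0.228]]
scene rack 0.73 [264.8, 267.9] 6817 [[0.576, -0.291, 0.043], [0.724, 0.016, 0.103], [0.845, 0.091, 0.228]]
scene amber_bottle 0.83 [268.9, 197.3] 500 [[0.595, -0.19, 0.2], [0.62, -0.166, 0.253], [0.639, -0.151, 0.3]]
scene white_bottle 0.68 [302.7, 229.4] 690 [[0.613, -0.028, 0.196], [0.646, 0.007, 0.254], [0.665, 0.021, 0.289]]
0.7
```

Run:
```python
from h import *
from scipy.optimize import minimize
for n in("top","scene"):
    z=np.load(f"{n}.npz");p=z['p'].astype(int);d=z['d'];W=world(n,d)
    r=np.load(f"m_{n}_board.npy")&(d>0)
    zs=W[...,2]
    s=r&(abs(zs-np.median(zs[r]))<.008)&(p.min(2)>120)
    A=np.c_[W[s][:,:2]-W[s][:,:2].mean(0),np.ones(s.sum())]
    print(n,"plane",np.linalg.lstsq(A,zs[s],rcond=None)[0].round(4),np.median(zs[s]))
    # blue lip pixels
    b=(p[...,2]-p[...,0]>30)&(p[...,2]>50)&(d>0)&(W[...,0]>.38)&(W[...,0]<.58)&(W[...,1]>-.28)&(W[...,1]<.1)&(zs>.14)&(zs<.23)
    B=W[b];print(n,"blue",b.sum())
    t=B
    if len(t)>10:
        l=cv2.fitLine(t[:,:2].astype(np.float32),cv2.DIST_HUBER,0,.01,.01).ravel()
        if l[1]<0:l[:2]*=-1
        yaw=np.degrees(np.arctan2(-l[0],l[1]));e=(t[:,:2]-l[2:])@l[:2];nn=np.array([l[1],-l[0]])
        off=(t[:,:2]-l[2:])@nn
        print("line yaw",yaw,"ends",(l[2:]+l[:2]*np.percentile(e,1)).round(4),(l[2:]+l[:2]*np.percentile(e,99)).round(4),"z",np.percentile(t[:,2],[2,50,98]).round(3),"off",np.percentile(off,[2,50,98]).round(4))
    # min rect of board
    c,wh,a=cv2.minAreaRect((W[s][:,:2]*1000).astype(np.float32));print("rect",c,wh,a)
    # rear posts
    k=(zs>.222)&(zs<.24)&(W[...,0]>.6)&(W[...,0]<.95)&(abs(W[...,1]+.1)<.25)
    k&=(p.max(2)-p.min(2)<50)
    c,wh,a=cv2.minAreaRect((W[k][:,:2]*1000).astype(np.float32));print("rear bar",k.sum(),c,wh,a, np.median(zs[k]))
```

```text
top plane [0.0008 0.     0.189 ] 0.18900750288388457
top blue 169
line yaw -13.120032 ends [ 0.4435 -0.1878] [0.5026 0.0658] z [0.172 0.206 0.216] off [-0.0012  0.      0.0029]
rect (601.023193359375, -89.06231689453125) (299.68682861328125, 257.5978088378906) 77.17123413085938
rear bar 437 (703.5209350585938, -112.170166015625) (353.7796936035156, 230.1109619140625) 76.84944152832031 0.22863333574579414
scene plane [-0.0014  0.001   0.191 ] 0.19100316840379294
scene blue 294
line yaw -12.863606 ends [ 0.4416 -0.1901] [0.501  0.0704] z [0.189 0.206 0.216] off [-0.0049  0.0002  0.0045]
rect (595.8136596679688, -90.91671752929688) (310.267578125, 256.8538818359375) 77.1619644165039
rear bar 526 (700.3046264648438, -114.85696411132812) (363.21478271484375, 227.23367309570312) 77.24197387695312 0.22955461886276007
```

View pics/top_m.png

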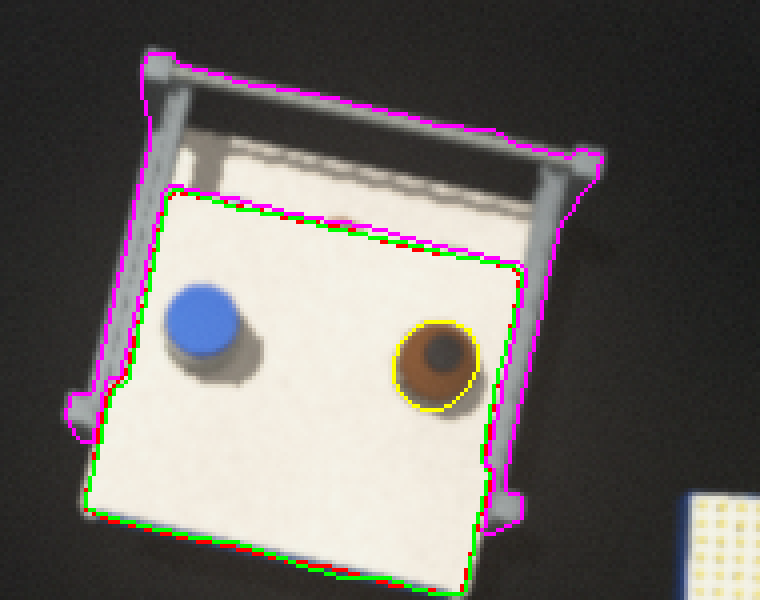

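View pics/scene_m.png

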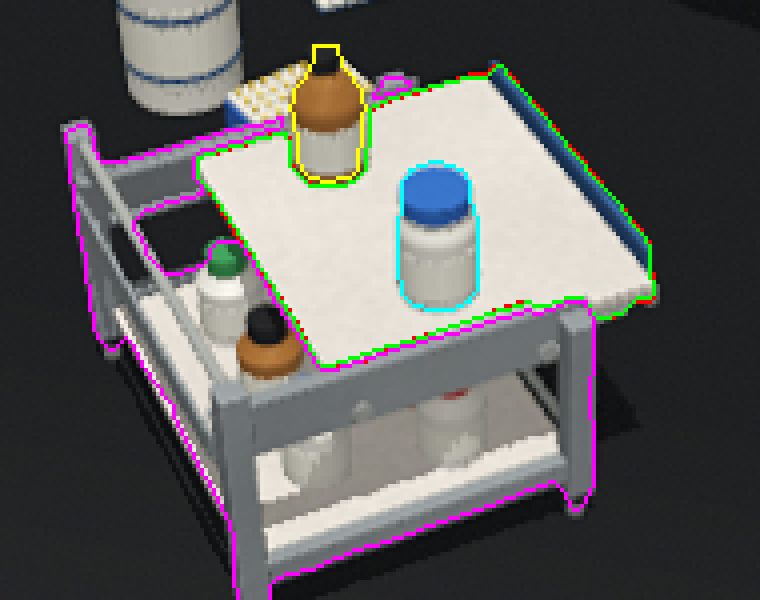

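Only one board and lip show (top view (292,268)–(385,290)). The tip_box's blue side (440,282) and the purple beaker aren't candidates.

| Quantity | Measured | Check |
|---|---|---|
| Yaw | -13° | – |
| Lip middle | (0.473, -0.060) | – |
| Lip top z | about 0.209 | – |
| Leg height | about 15 mm | in the 0–50 mm range |
| Drawn out | about 70 mm | in the 40–85 mm range |

I'll start the approach with the fingers open, so two fingertips are spread along the lip.

```bash
python3 -m pendant '{"travel":[[0.013,0.037,0.005],[0.026,0.074,0.01],[0.039,0.111,0.01],[0.052,0.148,0.01],[0.065,0.185,0.01]],"yaw":[-2.3,-4.6,-6.8,-9.1,-11.4]}' -1
python3 -m pendant '{"travel":[[0.013,0.037,0],[0.026,0.074,0],[0.039,0.111,0],[0.052,0.148,0],[0.065,0.185,0]],"yaw":[-2.3,-4.6,-6.8,-9.1,-11.4]}'
python3 -m pendant '{"travel":[[0.012,0.037,0],[0.024,0.074,0],[0.036,0.111,0],[0.048,0.148,0],[0.06,0.186,0]],"yaw":[-2.2,-4.5,-6.7,-9,-11.2]}'
```

```text
t: 1.12
tcp_pos: [0.2979, -0.4203, 0.2489]
tcp_rot: [180.0, -0.0, 9.4]
wrist_force: [0.9, 0.8, -0.1]
grip_width: 0.0883
t: 1.53
tcp_pos: [0.3628, -0.2352, 0.2491]
tcp_rot: [180.0, -0.0, -2.0]
wrist_force: [0.6, -0.6, -0.3]
grip_width: 0.0883
t: 1.95
tcp_pos: [0.4228, -0.0493, 0.2491]
tcp_rot: [180.0, -0.1, -13.2]
wrist_force: [0.9, -0.4, -0.1]
grip_width: 0.0882
```

```bash
python3 -m pendant '{"travel":[[0,0,-0.022],[0,0,-0.044],[0,0,-0.066],[0,0,-0.066]],"yaw":[0,0,0.1,0.2]}'
python3 - <<'E'
from h import *
o=bot.get_obs();print(o['tcp_pos'],o['tcp_rot'],o['wrist_force'])
p,d=bot.capture("scene");cv2.imwrite("pics/s1.png",cv2.resize(p[150:340,190:440,::-1],None,fx=3,fy=3))
E
```

```text
t: 2.28
tcp_pos: [0.4201, -0.0506, 0.1799]
tcp_rot: [180.0, 0.3, -12.8]
wrist_force: [-0.6, 0.3, 0.1]
grip_width: 0.0879
[ 0.42012705 -0.05061366  0.17990118] [179.96083704   0.3294749  -12.7866204 ] [-0.60153105  0.29837908  0.07263813]
```

View pics/s1.png

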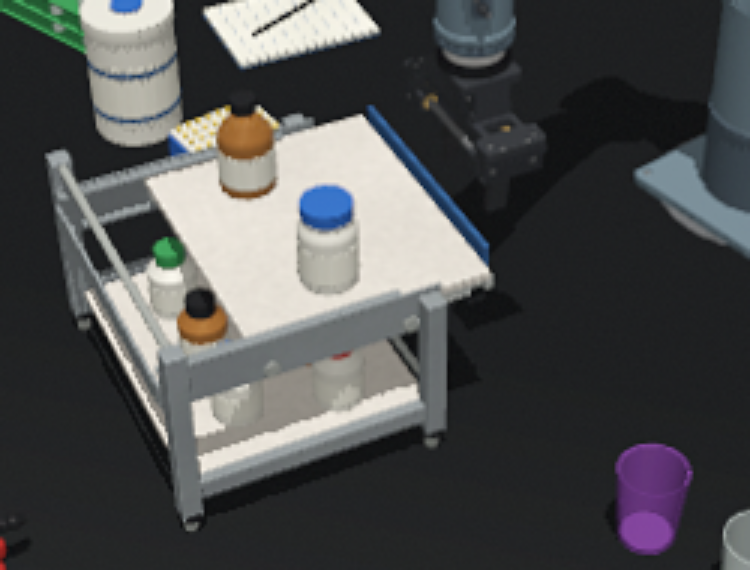

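The gripper (crop about (495,170)) is in front of the lip at lip height with a clear gap. I'll close the gap, slowing towards contact.

```bash
python3 -m pendant '{"travel":[[0.010,-0.002,0],[0.019,-0.0045,0],[0.024,-0.0055,0],[0.028,-0.0065,0],[0.030,-0.007,0]],"yaw":[0,0,0,0,0]}'
python3 -m pendant '{"travel":[[0.002,-0.0005,0],[0.004,-0.001,0],[0.006,-0.0014,0],[0.008,-0.0018,0],[0.008,-0.0018,0]],"yaw":[0,0,0,0,0]}'
```

```text
t: 2.75
tcp_pos: [0.4539, -0.0584, 0.1834]
tcp_rot: [-180.0, -0.1, -12.9]
wrist_force: [-0.6, 0.1, 0.2]
grip_width: 0.0884
t: 3.17
tcp_pos: [0.4601, -0.0598, 0.1825]
tcp_rot: [180.0, 0.1, -12.8]
wrist_force: [-1.1, 0.4, 1.3]
grip_width: 0.0879
```

```bash
python3 -m pendant '{"travel":[[0.002,-0.0005,0],[0.004,-0.001,0],[0.006,-0.0014,0],[0.008,-0.0018,0],[0.010,-0.0023,0]],"yaw":[0,0,0,0,0]}'
python3 -m pendant '{"travel":[[0.002,-0.0005,0],[0.004,-0.001,0],[0.006,-0.0014,0],[0.008,-0.0018,0],[0.010,-0.0023,0]],"yaw":[0,0,0,0,0]}'
python3 - <<'E'
from h import *
p,d=bot.capture("scene");cv2.imwrite("pics/s2.png",cv2.resize(p[150:340,190:440,::-1],None,fx=3,fy=3))
o=bot.get_obs();print(o['tcp_pos'],o['wrist_force'])
E
```

```text
t: 3.58
tcp_pos: [0.4689, -0.0618, 0.1823]
tcp_rot: [180.0, 0.2, -12.8]
wrist_force: [-5.1, 1.0, 2.9]
grip_width: 0.088
t: 4.0
tcp_pos: [0.479, -0.0641, 0.1824]
tcp_rot: [180.0, 0.2, -12.8]
wrist_force: [-5.8, 1.1, 3.3]
grip_width: 0.0881
[ 0.47965703 -0.06416298  0.18239178] [-3.58962509  0.25160614  0.60712323]
```

View pics/s2.png

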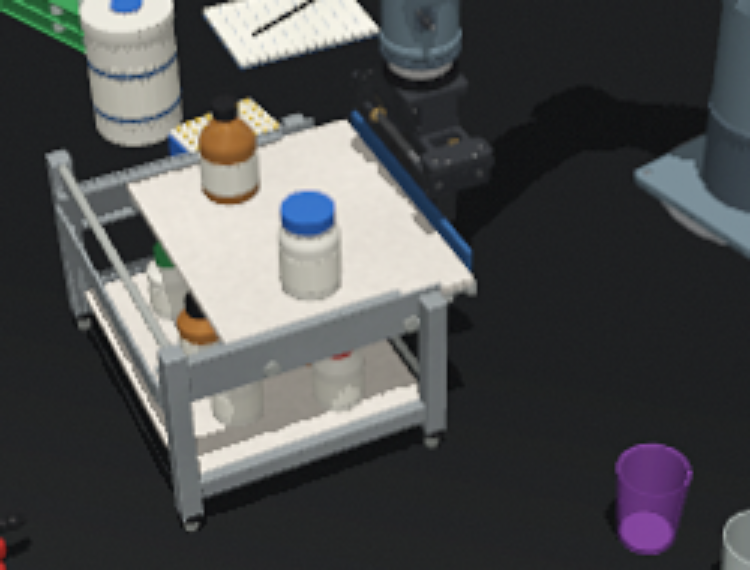

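Contact is made and the board is sliding at about 5 N. Both bottles are upright. It has moved about 17 mm, so roughly 50 mm remain.

```bash
for i in 1 2; do :; done
python3 -m pendant '{"travel":[[0.0024,-0.0006,0],[0.0048,-0.0011,0],[0.0072,-0.0017,0],[0.0096,-0.0022,0],[0.012,-0.0028,0]],"yaw":[0,0,0,0,0]}'
python3 -m pendant '{"travel":[[0.0024,-0.0006,0],[0.0048,-0.0011,0],[0.0072,-0.0017,0],[0.0096,-0.0022,0],[0.012,-0.0028,0]],"yaw":[0,0,0,0,0]}'
python3 -m pendant '{"travel":[[0.002,-0.0005,0],[0.004,-0.0009,0],[0.006,-0.0014,0],[0.008,-0.0018,0],[0.009,-0.002,0]],"yaw":[0,0,0,0,0]}'
cat > meas.py <<'E'
from h import *
import sys
p,d=bot.capture("scene");cv2.imwrite(f"pics/{sys.argv[1]}.png",cv2.resize(p[150:340,190:440,::-1],None,fx=3,fy=3))
W=world("scene",d);pi=p.astype(int);z=W[...,2]
D=np.array([.974,-.225]);L=np.array([.225,.974])
a=W[...,:2]@D;l=W[...,:2]@L
s=(z>.16)&(z<.21)&(pi.min(2)>140)&(pi.max(2)-pi.min(2)<40)&(a>.46)&(a<.82)&(abs(l-.05)<.14)
X=W[s];aa=a[s]-a[s].mean();ll=l[s]-l[s].mean()
f=np.linalg.lstsq(np.c_[aa,ll,np.ones(len(aa))],X[:,2],rcond=None)[0]
print("top z median",np.median(X[:,2]).round(4),"slopes",f[:2].round(4),"along",np.percentile(a[s],[1,99]).round(4))
o=bot.get_obs();t=o['tcp_pos'];print(o['t'],"tcp",t.round(4),"along",(t[:2]@D).round(4),"F",o['wrist_force'].round(2))
E
python3 meas.py s3
```

```text
t: 4.47
tcp_pos: [0.4912, -0.0669, 0.1823]
tcp_rot: [180.0, 0.2, -12.8]
wrist_force: [-4.8, 1.0, 2.4]
grip_width: 0.0882
t: 4.88
tcp_pos: [0.5033, -0.0697, 0.1824]
tcp_rot: [180.0, 0.2, -12.8]
wrist_force: [-4.8, 1.4, 2.9]
grip_width: 0.0882
t: 5.3
tcp_pos: [0.5126, -0.0718, 0.1824]
tcp_rot: [180.0, 0.1, -12.8]
wrist_force: [-4.7, 0.9, 2.0]
grip_width: 0.0883
top z median 0.191 slopes [-0.0006  0.0034] along [0.534  0.7816]
5.35 tcp [ 0.5129 -0.0718  0.1824] along 0.5158 F [-4.81  1.19  0.72]
```

View pics/s3.png

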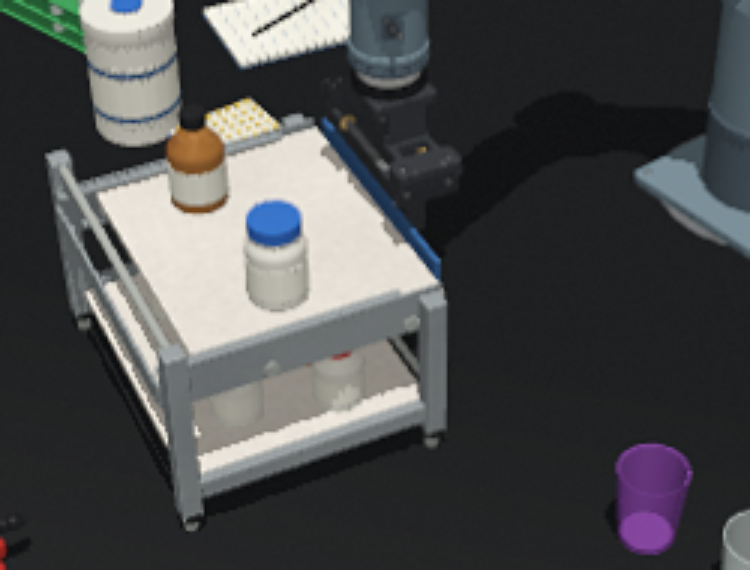

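About 18 mm are left, so I'm slowing to 12 mm/s and watching the force.

```bash
python3 -m pendant '{"travel":[[0.001,-0.0002,0],[0.002,-0.0005,0],[0.003,-0.0007,0],[0.004,-0.0009,0],[0.005,-0.0012,0]],"yaw":[0,0,0,0,0]}'
python3 -m pendant '{"travel":[[0.001,-0.0002,0],[0.002,-0.0005,0],[0.003,-0.0007,0],[0.004,-0.0009,0],[0.005,-0.0012,0]],"yaw":[0,0,0,0,0]}'
python3 meas.py s4
```

```text
t: 5.77
tcp_pos: [0.5184, -0.0732, 0.1825]
tcp_rot: [180.0, 0.0, -12.8]
wrist_force: [-3.5, 0.9, -1.3]
grip_width: 0.0883
t: 6.18
tcp_pos: [0.5235, -0.0744, 0.1826]
tcp_rot: [180.0, 0.0, -12.8]
wrist_force: [-2.8, 1.7, -1.4]
grip_width: 0.0881
top z median 0.1911 slopes [-0.0005  0.004 ] along [0.5455 0.7919]
6.2333 tcp [ 0.5239 -0.0745  0.1827] along 0.527 F [-2.95  0.82 -0.54]
```

```bash
python3 -m pendant '{"travel":[[0.001,-0.0002,0],[0.002,-0.0005,0],[0.003,-0.0007,0]],"yaw":[0,0,0]}'
python3 meas.py s5
python3 -m pendant '{"travel":[[0.001,-0.0002,0],[0.002,-0.0005,0]],"yaw":[0,0]}'
python3 meas.py s6
```

```text
t: 6.48
tcp_pos: [0.5266, -0.0751, 0.1827]
tcp_rot: [180.0, 0.0, -12.8]
wrist_force: [-3.3, 1.3, -1.8]
grip_width: 0.0886
top z median 0.1912 slopes [-0.0013  0.003 ] along [0.5482 0.7923]
6.5333 tcp [ 0.5271 -0.0752  0.1829] along 0.5303 F [-2.28 -0.2  -1.74]
t: 6.7
tcp_pos: [0.5297, -0.0758, 0.1832]
tcp_rot: [-180.0, -0.1, -12.8]
wrist_force: [0.1, 0.3, 0.9]
grip_width: 0.0879
top z median 0.1879 slopes [-0.0015  0.0207] along [0.5511 0.7916]
6.75 tcp [ 0.5302 -0.0759  0.1834] along 0.5335 F [-0.4  -1.2   0.37]
```

```bash
python3 meas.py s7
```

```text
top z median 0.1842 slopes [0.0041 0.0104] along [0.5539 0.7904]
6.8 tcp [ 0.5301 -0.0758  0.1834] along 0.5334 F [ 0.38  0.07 -0.18]
```

View pics/s7.png

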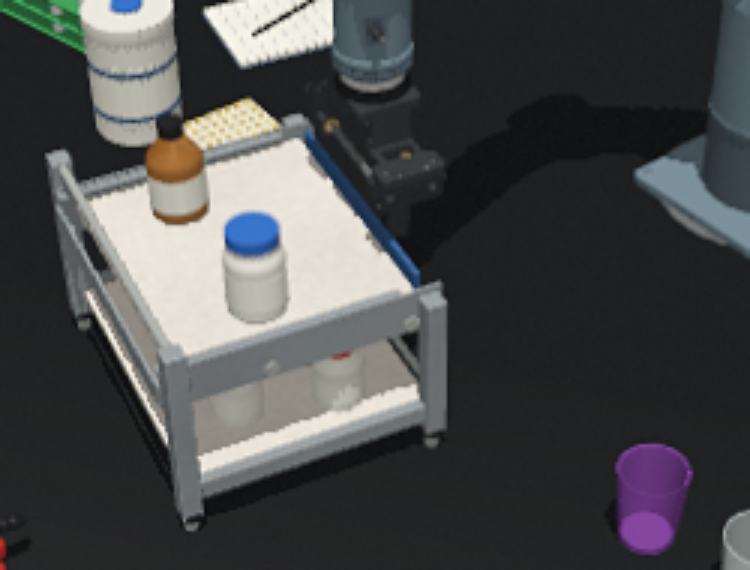

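Still settling (the median z went from 0.191 to 0.184, about 7 mm). I'll measure again before doing anything else.

```bash
python3 meas.py s8; python3 meas.py s9
```

```text
top z median 0.1842 slopes [0.0042 0.0095] along [0.554 0.79 ]
6.85 tcp [ 0.5297 -0.0758  0.1833] along 0.533 F [-0.23  0.06 -0.78]
top z median 0.1843 slopes [0.0039 0.0104] along [0.5536 0.7908]
6.9 tcp [ 0.5295 -0.0757  0.1832] along 0.5328 F [ 0.74 -0.57 -0.38]
```

Settled, but the fitted slopes changed slightly. I'll fit again over the interior only and compare with the starting picture, using both cameras.

```bash
cat > fit.py <<'E'
from h import *
D=np.array([.974,-.225]);L=np.array([.225,.974])
def fit(n,p,d,a0,tag):
    W=world(n,d);pi=p.astype(int);z=W[...,2];a=W[...,:2]@D-a0;l=W[...,:2]@L-.0485
    s=(z>.165)&(z<.205)&(pi.min(2)>140)&(pi.max(2)-pi.min(2)<45)&(a>.02)&(a<.24)&(abs(l)<.115)
    A=np.c_[a[s]-.13,l[s],np.ones(s.sum())];y=z[s];w=np.ones(len(y),bool)
    for _ in range(6):
        f=np.linalg.lstsq(A[w],y[w],rcond=None)[0];w=abs(A@f-y)<.004
    print(n,tag,f.round(4),w.sum(),"corners FL FR RL RR mm",[round(1000*(f[2]+f[0]*i+f[1]*j),1) for i in(-.12,.12) for j in(.14,-.14)])
if __name__=="__main__":
    for n in("scene","top"):
        q=np.load(n+".npz");fit(n,q['p'],q['d'],.475,"start")
        p,d=bot.capture(n);np.savez(n+"_b.npz",p=p,d=d);fit(n,p,d,.544,"now")
        if n=="top":cv2.imwrite("pics/top_b.png",cv2.resize(p[140:300,270:460,::-1],None,fx=4,fy=4)[:600,:800])
        else:cv2.imwrite("pics/sc_b.png",cv2.resize(p[185:285,205:345,::-1],None,fx=5.5,fy=5.5))
E
python3 fit.py
```

```text
scene start [-0.0037 -0.0009  0.1909] 2127 corners FL FR RL RR mm [np.float64(191.2), np.float64(191.5), np.float64(190.3), np.float64(190.6)]
scene now [-0.0023 -0.0022  0.1839] 2204 corners FL FR RL RR mm [np.float64(183.8), np.float64(184.5), np.float64(183.3), np.float64(183.9)]
top start [-0.0004 -0.0017  0.1892] 2967 corners FL FR RL RR mm [np.float64(189.0), np.float64(189.5), np.float64(189.0), np.float64(189.4)]
top now [-0.0028 -0.0005  0.1822] 2292 corners FL FR RL RR mm [np.float64(182.4), np.float64(182.6), np.float64(181.7), np.float64(181.9)]
```

```bash
ls pics
```

```text
s1.png
s2.png
s3.png
s4.png
s5.png
s6.png
s7.png
s8.png
s9.png
sc_b.png
scene0.png
scene_m.png
top0.png
top_b.png
top_m.png
```

View pics/sc_b.png

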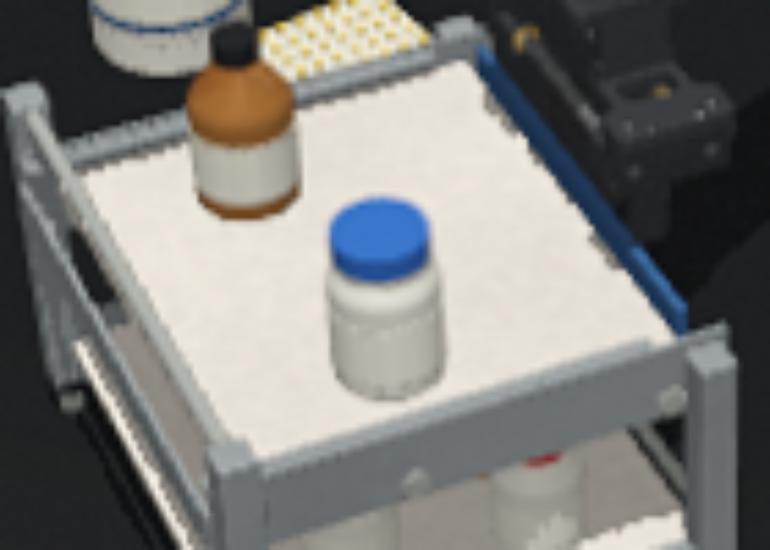

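View pics/top_b.png

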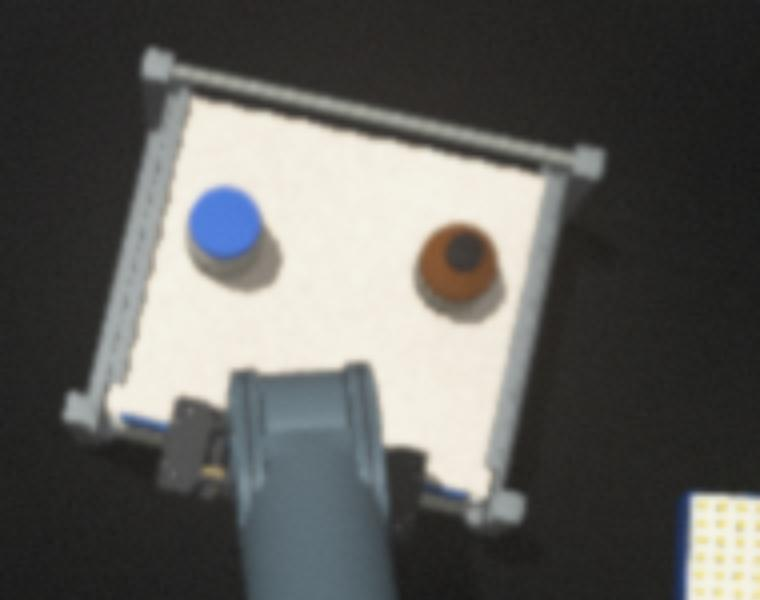

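The board dropped 7 mm evenly at all four corners, it's level, both bottles are upright, and the force is about zero. I'll stop pushing and back the fingers straight off.

```bash
python3 -m pendant '{"travel":[[-0.004,0.001,0],[-0.012,0.0028,0],[-0.026,0.006,0],[-0.045,0.0104,0],[-0.065,0.015,0]],"yaw":[0,0,0,0,0]}'
python3 -m pendant '{"travel":[[-0.015,0.0035,0.005],[-0.03,0.007,0.025],[-0.035,0.008,0.05],[-0.035,0.008,0.065],[-0.035,0.008,0.065]],"yaw":[0,0,0,0,0]}'
python3 fit.py; python3 -c "
from cell import bot;o=bot.get_obs();print(o['t'],o['tcp_pos'],o['wrist_force'],abs(o['qd']).max())"
```

```text
t: 7.42
tcp_pos: [0.4623, -0.0603, 0.1826]
tcp_rot: [-180.0, 0.0, -12.8]
wrist_force: [0.3, -0.1, 0.6]
grip_width: 0.0885
t: 7.83
tcp_pos: [0.4294, -0.0526, 0.2505]
tcp_rot: [-180.0, -0.3, -12.8]
wrist_force: [0.3, -0.2, -0.0]
grip_width: 0.0878
scene start [-0.0037 -0.0009  0.1909] 2127 corners FL FR RL RR mm [np.float64(191.2), np.float64(191.5), np.float64(190.3), np.float64(190.6)]
scene now [-0.0023 -0.0041  0.1839] 2170 corners FL FR RL RR mm [np.float64(183.6), np.float64(184.7), np.float64(183.0), np.float64(184.1)]
top start [-0.0004 -0.0017  0.1892] 2967 corners FL FR RL RR mm [np.float64(189.0), np.float64(189.5), np.float64(189.0), np.float64(189.4)]
top now [0.0026 0.0024 0.182 ] 2831 corners FL FR RL RR mm [np.float64(182.0), np.float64(181.4), np.float64(182.6), np.float64(182.0)]
7.9333 [ 0.42823323 -0.05261085  0.24779886] [ 0.12788868 -0.0251011  -0.34644629] 1.6952937562936912
```

View pics/sc_b.png

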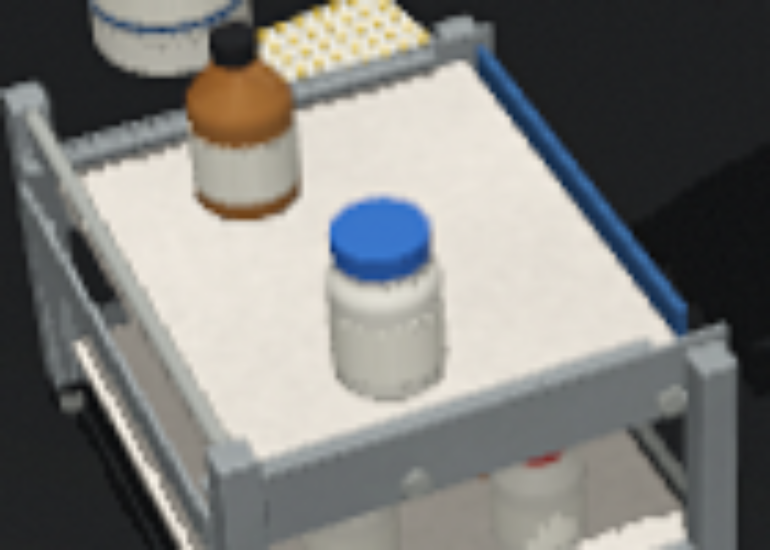

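View pics/top_b.png

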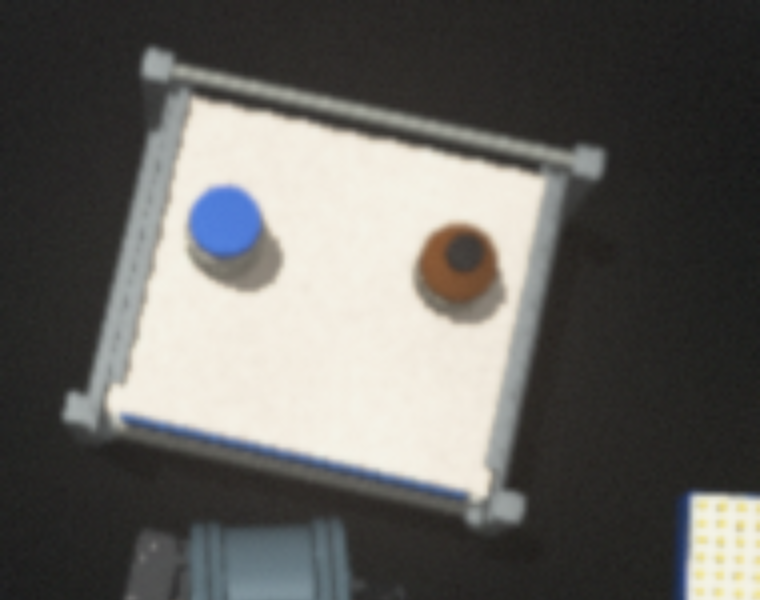

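The board is down between the rails, the lip is clear of the fingers, and both bottles are standing. Handing in.

```bash
python3 -c "
from cell import bot;print(bot.close_job())"
```

```text
the job is handed in; nothing more can be done
None
```

The board is home. I pushed the blue lip with two open fingertips, slowing to about 12 mm/s at the end, until the board dropped into its notches. Then I backed the fingers straight off and handed the job in at about 8 s.

- **Drop and level:** both cameras show the board's top about 7 mm lower than at the start. The fitted corner heights agree to about 1 mm, so it is level. That last millimetre is camera noise, as the two cameras tilt opposite ways.
- **Force:** the push took about 3–5 N while sliding and fell to about zero at the drop. I stopped there and never pushed against the hard stop.
- **Bottles:** both were still standing on the board in the last pictures.
- **Rest of the bench:** nothing else was touched as far as I could see. I did not compare the poses of the other objects on the bench.
- **One check disagreed:** just after the drop, a wider fit of the board's surface showed about 2 mm of sideways tilt. Fitting only the interior of the board, with both cameras, did not confirm it. The wider fit had probably caught rail pixels at the edges.

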